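# Strip down the membrane-filter stack and stop the vacuum port

## Task

The filtering is done: take the steel filter stack on the vacuum manifold apart from the top down, one piece at a time, setting each piece down upright without dropping it - the lid in the shallow steel dish, then the funnel over the draining post, then the filter base with its stem in the ring stand. Last, close the bare manifold port with the rubber stopper, pushed in until its head sits on the block. Leave the timer and the two petri dishes where they are.

Things in the scene. Friction and masses are not known exactly. Their poses are not given: they have to be found in the camera images.
- lid_centre (a point): Steel lid with black knob, top of the stack; 52 mm across, 27 mm high, ~0.07 kg. Point: on its axis half-way up, 13.5 mm above its underside. Upwards: plug 40 mm across, 5 mm deep, loose in the funnel's mouth; disc 52 mm across, 4 mm thick; neck 12 mm across; knob 20 mm across (grip), 0.5 to 13.5 mm above the point. z up; round. At rest in the dish the point is 16.5 mm above the dish's underside.
- funnel_centre (a point): Steel funnel: upright tube open at both ends, 90 mm high, ~0.2 kg, standing loosely round the filter base's raised support. Point: on its axis half-way up. Body 52 mm across (grip), 46 mm inside; foot flange 66 mm across, 5 mm thick; rim 60 mm across over the top 6 mm. z up; round. At rest over the post the point is 51 mm above the post stand's underside.
- base_centre (a point): Steel filter base under the funnel, 64 mm high, ~0.22 kg. Point: on its axis half-way up, 32 mm above the outlet tip. Up from the tip: outlet 10 mm across to 18 mm, rubber cone 20 to 27 mm across to 38, flange 76 mm across to 46, raised support 40 mm across to 64 (grip: 14 to 32 mm above the point). Stem loose in the port. z up; round. In the ring stand the point is 44 mm above its underside.
- stopper_centre (a point): Black rubber stopper standing alone on the worktop, narrow end down, 40 mm high, ~0.05 kg. Point: on its axis half-way up. Plug tapers from 22 mm across at the bottom to 29 mm at 22 mm up; above it a head 36 mm across, 18 mm high (grip: 2 to 20 mm above the point). z up; round. With its head down on the block the point is 58 mm above the manifold's underside.
- manifold: Vacuum manifold, fixed: aluminium block 90 x 100 mm on a black foot plate 112 x 112 mm, top face 60 mm above the underside, with stopcock and brass hose barb. The stack stands on it at the start. Origin: centre of the underside, z up; straight above it in the top face is the port, a round hole 31 mm across, 45 mm deep, with a 4 mm chamfer.
- dish: Shallow round steel dish, fixed, the lid's place: 86 mm across the rim, 10 mm high; inner floor flat, 74 mm across, 3 mm above its underside. Origin: centre of the underside, z up.
- post_stand: Draining post, fixed, the funnel's place: round grey foot 86 mm across and 6 mm thick with an upright round-topped steel post 28 mm across in its centre, 70 mm high in all. Origin: centre of the underside, z up.
- ring_stand: Grey ring stand, fixed, the filter base's place: round foot 82 mm across and 5 mm thick carrying an upright open tube, 58 mm across outside, 49 mm inside, rim 50 mm above the underside. The base's flange rests on the rim, its stem hangs inside. Origin: centre of the underside, z up.
Things that resemble listed ones, but are neither listed nor needed, are in the scene too. What is shaped like the part that bears lid_centre but turquoise or yellow is not meant.

How it is judged:
By the outcome, as a careful person would: the job done as asked, in the order asked, and still so for the second after the job is handed in, with the robot touching nothing.
It also fails if it takes over 115 s, if anything falls off the work surface, if the arm or the gripper's body presses on something with over 40 N, if the wrist force passes 120 N, or if a joint passes its speed limit or range.

## Robot

A 7-joint arm with a two-finger parallel gripper is mounted at the origin on a cart in front of the work surface, level with it; the furniture and walls round the work are solid. World frame = base frame: x ahead of the robot, y to its left, z up, the work surface at z = 0. Lengths are in m, angles in rad, forces in N, time in s.
With the tool pointing down it reaches from about 0.425 to 0.825 m from the base axis. Payload 3.6 kg.
Tool frame: the origin (TCP) lies where the fingers leave the gripper's body, on its centre line; the fingertips stand 73 mm ahead of it and the grasp point (between the pads) lies 54 mm ahead of it; x points along the fingers, y is the direction in which the jaws open and shut, and the axes are right-handed (so a half turn about x gives the same grasp; the last joint's range is limited). The gripper opens to 85 mm and grips with 20 to 120 N. Pads are 22 mm wide; open, the fingers measure 114 mm over their backs; the gripper's body (76 mm by 85 mm) begins 54 mm behind the grasp point. The pads swing forward as they close: fully open they stand 13 mm farther back than shut.
Start: joints at [-1.208, 0.615, -0.013, 1.423, 0.008, 1.103, -0.04], TCP at [0.247, 0.601, 0.304] pointing down, gripper open.
Joint ranges: [-3.12, 3.12], [-0.3, 2.06], [-1.34, 1.32], [0.26, 2.42], [-1.36, 4.5], [0.01, 1.98], [-2.84, 2.84]. Speed limits (rad/s): [2.79, 2.79, 3.14, 3.14, 3.14, 3.14, 3.14].

## Interface

Orientations are given as a unit quaternion [x, y, z, w].
In Python, from station import arm, snapshot, camera_info, ticket gives the robot as it stands. Calls block until the motion is done:
- arm.movep(position, orientation): joint-space move of the TCP to a pose.
- arm.line_to(position, velocity=0.15, ori=None): straight line of the TCP; ori=None keeps the orientation; velocity is the mean speed in m/s.
- arm.move_j(angles): joint-space move.
- arm.move_gripper(opening, effort=None): opening from 0.0 (shut) to 1.0 (fully open); effort is the grip in N (None keeps the last); returns when the fingers have stopped.
- arm.pause(seconds).
- arm.ik(position, orientation): joint angles nearest the present ones, or None.
- snapshot(name): name is "side" or "top"; returns the picture (384x512x3 uint8, blue, green, red); there is no depth.
- camera_info(name): a dict with "fx", "fy", "cx", "cy" (pixels), "dist_coeffs" ([k1, k2, p1, p2, k3] as OpenCV has them; the pictures are not rectified), "R" (3x3) and "t" (3): a world point X has camera coordinates R X + t. Camera axes: x right, y down, z forward; pixel columns grow to the right and rows downward; lengths in m; the calibration is good to about 2 mm. A picture is of the moment at which its call begins. camera_info takes no time and is no camera call.
A pose or a line that the arm cannot do raises arm.MotionError and nothing moves.
- ticket.finish_job(): hands the job in, once; it reports no verdict.
Readings, each from a call of its own:
- arm.read_time(): time.
- arm.read_joint_positions(): joint angles.
- arm.read_dq(): joint speeds.
- arm.read_effort(): joint torques, N m.
- arm.read_tool_pos(): TCP position.
- arm.read_eef_rot(): TCP orientation.
- arm.read_ft_force(): force on the tool from outside, world axes, zero at the start.
- arm.read_wrist_torque(): the same for the moment, N m.
- arm.read_opening(): opening from 0.0 (shut) to 1.0 (fully open).
Only numpy, scipy, OpenCV 4.12 (cv2) and the standard library are available. Lean on these libraries where they do the work, as an engineer would, in place of code of your own. Each camera call takes 0.05 s, during which the arm holds its last target. There are 200 camera calls.

## Working session

There is one attempt and no reset: what is moved stays moved. The work goes in short steps, each a Python script; the robot and the scene stay as the last script left them, time stands still between calls to the robot, and variables do not carry over. Pictures are saved under pics/ and viewed, about 12 in all and at most 16, crops included, and the job is handed in when it is done.

```bash
ls; mkdir -p pics
python3 - <<'E'
from station import arm, snapshot, camera_info
import cv2
for n in("side","top"):
    cv2.imwrite(f"pics/{n}0.png",snapshot(n)); c=camera_info(n); print(n,c)
print(arm.read_eef_rot(),arm.read_tool_pos(),arm.read_time())
E
```

```text
pics
side {'fx': 365.7172034386534, 'fy': 365.7172034386534, 'cx': 257.01760962985236, 'cy': 193.30613922214698, 'dist_coeffs': array([-0.02454032,  0.        ,  0.        ,  0.        ,  0.        ]), 'R': array([[-0.99970318,  0.0233586 , -0.00692234],
       [ 0.02028658,  0.64079378, -0.76744497],
       [-0.01349065, -0.76735761, -0.64107745]]), 't': array([0.52856433, 0.08791602, 0.94304473])}
top {'fx': 409.42026684127353, 'fy': 409.42026684127353, 'cx': 255.27437864425949, 'cy': 190.02194776381563, 'dist_coeffs': array([-0.11615834,  0.        ,  0.        ,  0.        ,  0.        ]), 'R': array([[-0.00367292, -0.99993907,  0.01040955],
       [-0.98147426,  0.00161063, -0.19158725],
       [ 0.19155881, -0.01092039, -0.98142038]]), 't': array([-0.00897574,  0.55503891,  1.02317857])}
[ 0.13609965  0.6938665  -0.13774001  0.69358046] [0.24680488 0.60076563 0.30282726] 0.1
```

View pics/side0.png

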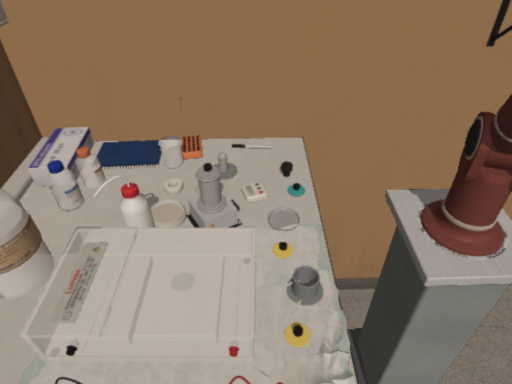

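View pics/top0.png

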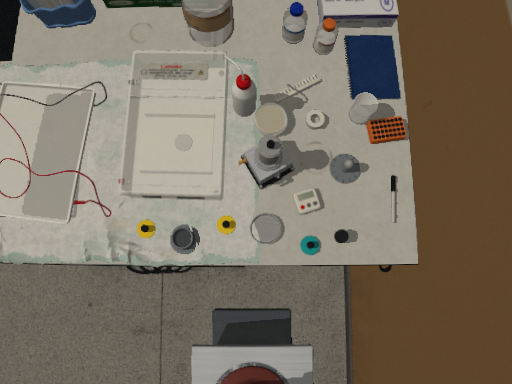

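Side view: stack at (210,195), post at (225,168), stopper at about (287,169), and a grey dish at (283,219). Ring stand at about (305,287), yellow lids at (283,249) and (297,334), turquoise lid at (296,189), timer at (254,191). I'll take close crops to confirm.

```bash
cat > h.py <<'E'
import numpy as np, cv2
from station import arm, snapshot, camera_info
def ray(n,uv):
    c=camera_info(n);K=np.array([[c['fx'],0,c['cx']],[0,c['fy'],c['cy']],[0,0,1]])
    p=cv2.undistortPoints(np.array([[uv]],float),K,c['dist_coeffs'])[0,0]
    R=c['R'];return -R.T@c['t'],R.T@np.array([p[0],p[1],1])
def onplane(n,uv,z):
    o,d=ray(n,uv);return (o+d*(z-o[2])/d[2])
def proj(n,X):
    c=camera_info(n);K=np.array([[c['fx'],0,c['cx']],[0,c['fy'],c['cy']],[0,0,1]])
    return cv2.projectPoints(np.array([X],float),cv2.Rodrigues(c['R'])[0],c['t'],K,c['dist_coeffs'])[0][0,0]
def two(a,b):
    o1,d1=ray("top",a);o2,d2=ray("side",b)
    s=np.linalg.lstsq(np.c_[d1,-d2],o2-o1,rcond=None)[0]
    p,q=o1+s[0]*d1,o2+s[1]*d2
    return (p+q)/2,np.linalg.norm(p-q)
def crop(img,x0,y0,x1,y1,k):
    return cv2.resize(img[y0:y1,x0:x1],None,fx=k,fy=k,interpolation=cv2.INTER_CUBIC)
E
python3 - <<'E'
from h import *
t=cv2.imread("pics/top0.png");s=cv2.imread("pics/side0.png")
cv2.imwrite("pics/ct.png",crop(t,225,90,385,260,3.5)); cv2.imwrite("pics/cs.png",crop(s,150,140,340,350,2.8))
cv2.imwrite("pics/c2.png",crop(t,130,200,210,260,5))
for n in("top","side"):
    c=camera_info(n);print(n,-c['R'].T@c['t'])
E
```

```text
top [0.34872457 0.00130435 1.11060012]
side [0.53934621 0.65496998 0.67569433]
```

View pics/ct.png

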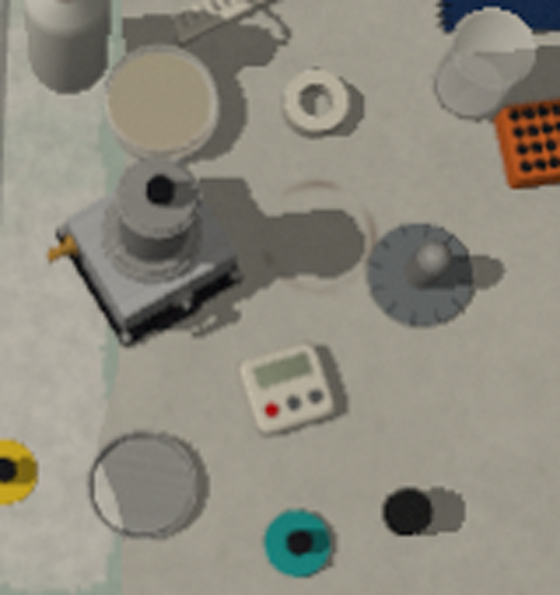

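View pics/cs.png

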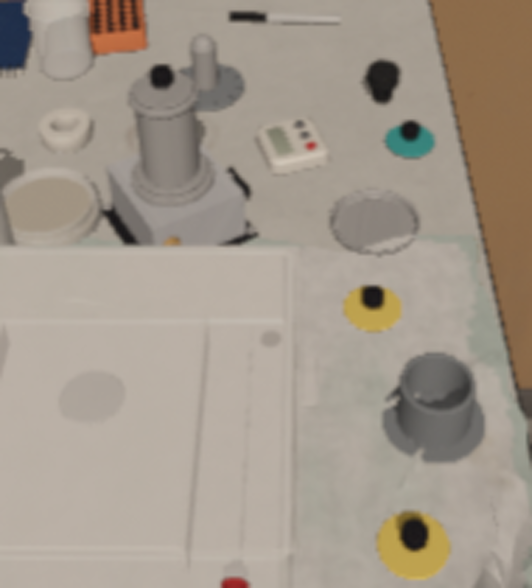

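Run:
```python
from h import *
t=cv2.imread("pics/top0.png");s=cv2.imread("pics/side0.png")
def black(img,x0,y0,x1,y1,th=45):
    m=(img[y0:y1,x0:x1].max(2)<th).astype(np.uint8)
    n,l,st,c=cv2.connectedComponentsWithStats(m)
    i=1+np.argmax(st[1:,4]);return c[i]+[x0,y0],st[i]
k1,a=black(t,262,135,280,152);k2,b=black(s,202,160,214,173)
print("knob",k1,a,k2,b,two(k1,k2),onplane("top",k1,.1745))
k1,a=black(t,330,225,350,247);k2,b=black(s,276,158,298,180)
print("stopper",k1,a,k2,b,two(k1,k2),onplane("top",k1,.03))
# post tip, foot by hand
p=(225+432/3.5,90+255/3.5);q=(150+203/2.8,140+42/2.8)
print("post tip",two(p,q),onplane("top",p,.068))
p=(225+420/3.5,90+275/3.5);print("foot",onplane("top",p,.006))
p=(225+147/3.5,90+484/3.5);q=(150+374/2.8,140+221/2.8)
print("dish",two(p,q),onplane("top",p,.01),onplane("side",q,.01))
q=(150+436/2.8,140+379/2.8);print("ring rim side",q,onplane("side",q,.05))
print("ring top",onplane("top",(184,238),.05), two((184,238),q))
```

```text
knob [270.31372549 143.90196078] [ 5  5  8  8 51] [207.225 166.825] [ 2  4  7  7 40] (array([ 0.64338471, -0.0454082 ,  0.17462144]), np.float64(0.00023354241507976613)) [ 0.64354503 -0.04542488  0.1745    ]
stopper [341.08888889 236.        ] [  5   5  13  13 135] [286.11340206 168.32989691] [ 6  5 10 13 97] (array([ 0.43516833, -0.23921957,  0.02471142]), np.float64(0.0003283482235564722)) [ 0.43490766 -0.23808565  0.03      ]
post tip (array([ 0.62575981, -0.25853738,  0.06444103]), np.float64(0.0008403943142774075)) [ 0.6252485  -0.25772229  0.068     ]
foot [ 0.62512854 -0.262539    0.006     ]
dish (array([ 0.4582972 , -0.04221825,  0.0033389 ]), np.float64(0.0017176140064296052)) [ 0.45847569 -0.04214406  0.01      ] [ 0.45828562 -0.03503494  0.01      ]
ring rim side (305.7142857142857, 275.3571428571429) [0.43005174 0.17849232 0.05      ]
ring top [0.42948627 0.17450089 0.05      ] (array([0.42956262, 0.17524583, 0.04583016]), np.float64(0.000498809222457925))
```

View pics/c2.png

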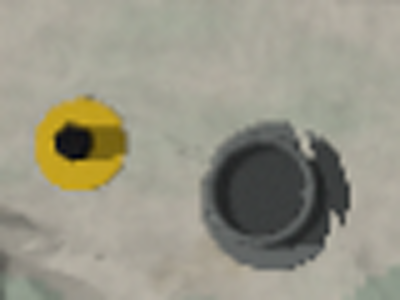

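```bash
cat >> h.py <<'E'
from scipy.spatial.transform import Rotation as Ro
def down(a):
    x=np.array([0,0,-1.]);y=np.array([np.cos(a),np.sin(a),0]);return Ro.from_matrix(np.c_[x,y,np.cross(x,y)]).as_quat()
def best(p,a):
    "jaw yaw a or a+pi, whichever nearer in joints"
    q0=np.array(arm.read_joint_positions());r=[]
    for b in(a,a+np.pi):
        q=arm.ik(list(p),list(down(b)))
        if q is not None:r.append((np.abs(np.array(q)-q0).max(),b,q))
    return min(r,key=lambda v:v[0])
def st(m=""):
    print(m,"t%.1f"%arm.read_time(),np.round(arm.read_tool_pos(),4),"F",np.round(arm.read_ft_force(),1),"op %.3f"%arm.read_opening())
E
python3 - <<'E'
from h import *
print("ry",Ro.from_quat(arm.read_eef_rot()).as_matrix()[:,1])
for n,p in dict(lid=(.6434,-.0454,.30),dish=(.4585,-.0425,.10),dishup=(.4585,-.0425,.3),post=(.6253,-.26,.2),ring=(.43,.177,.17),ringup=(.43,.177,.25),stop=(.435,-.239,.09),stopup=(.435,-.239,.25)).items():
    for a in(0,1.57,.7,-.7):
        try: d,b,q=best(p,a);print(n,a,round(d,2),round(b,2),np.round(q,2))
        except Exception as e: print(n,a,"none",e)
arm.move_gripper(.5,40)
d,b,q=best((.6434,-.0454,.30),0)
arm.move_j(q); st()
cv2.imwrite("pics/s1.png",crop(snapshot("side"),140,60,300,240,3));
E
```

```text
ry [ 0.37993753  0.92500915 -0.00235424]
lid 0 1.0 0 [-0.21  0.64  0.44  1.45 -0.29  1.11  0.28]
lid 1.57 1.05 4.71 [-0.38  0.72  0.78  1.46 -0.53  1.18 -1.09]
lid 0.7 1.09 0.7 [-0.11  0.62  0.26  1.45 -0.17  1.09  0.88]
lid -0.7 0.92 -0.7 [-0.29  0.67  0.6   1.46 -0.4   1.14 -0.33]
dish 0 1.17 0 [-0.03  0.68  0.12  2.15 -0.23  0.33  0.28]
dish 1.57 1.03 4.71 [-0.18  0.7   0.33  2.16 -0.6   0.38 -0.92]
dish 0.7 1.18 3.84 [-0.52  0.89  0.94  2.17 -1.18  0.75 -1.2 ]
dish -0.7 1.11 -0.7 [-0.1   0.68  0.21  2.15 -0.4   0.34 -0.25]
dishup 0 0.9 0 [-0.31  0.36  0.48  1.96 -0.21  0.87  0.28]
dishup 1.57 1.01 4.71 [-0.57  0.44  0.88  1.97 -0.42  0.93 -1.05]
dishup 0.7 1.01 0.7 [-0.2   0.34  0.32  1.96 -0.14  0.86  0.9 ]
dishup -0.7 0.78 -0.7 [-0.43  0.38  0.65  1.97 -0.3   0.89 -0.32]
post 0 1.32 0 [ 0.11  0.8   0.47  1.46 -0.4   0.98  0.69]
post 1.57 1.19 4.71 [-0.02  0.87  0.75  1.47 -0.64  1.06 -0.7 ]
post 0.7 1.31 3.84 [-0.15  1.02  1.13  1.47 -0.95  1.26 -1.35]
post -0.7 1.26 -0.7 [ 0.05  0.83  0.6   1.46 -0.51  1.01  0.07]
ring 0 0.67 0 [-0.61  0.55  0.25  2.1  -0.26  0.52 -0.17]
ring 
[... 305 characters left out ...]
.1 ]
ringup 0.7 0.66 0.7 [-0.55  0.41  0.16  2.01 -0.09  0.73  0.36]
ringup -0.7 0.78 -0.7 [-0.78  0.44  0.49  2.02 -0.3   0.75 -0.82]
stop 0 1.65 0 [ 0.44  0.72  0.03  2.06 -0.05  0.37  0.51]
stop 1.57 1.54 4.71 [ 0.33  0.73  0.19  2.06 -0.34  0.39 -0.78]
stop 0.7 1.17 3.84 [-0.1   0.94  0.94  2.07 -1.16  0.79 -0.85]
stop -0.7 1.61 -0.7 [ 0.4   0.72  0.09  2.06 -0.16  0.37 -0.08]
stopup 0 1.13 0 [-0.08  0.56  0.82  1.94 -0.54  0.87  1.03]
stopup 1.57 1.06 4.71 [-0.14  0.61  0.95  1.95 -0.63  0.91 -0.45]
stopup 0.7 1.15 3.84 [-0.22  0.7   1.13  1.95 -0.76  1.01 -1.17]
stopup -0.7 1.04 -0.7 [-0.17  0.63  1.    1.95 -0.67  0.94  0.47]
 t3.3 [ 0.6436 -0.0437  0.2999] F [-0.2  0.7 -0.6] op 0.501
```

View pics/s1.png

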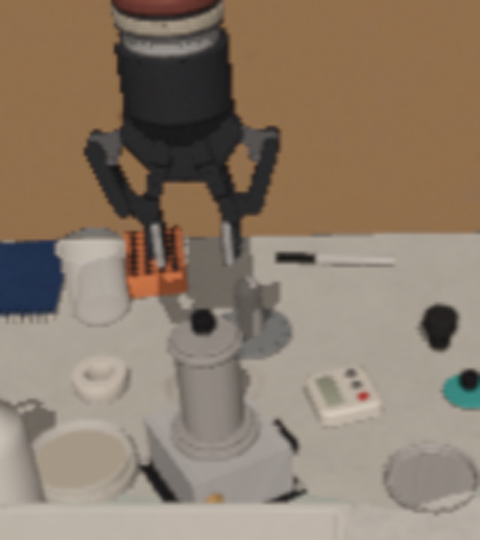

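Run:
```python
from h import *
print(proj("side",(.6436,-.0437,.3-.073)),"seen",(205,147.3))
arm.line_to([.6434,-.0454,.26],.15); st()
arm.line_to([.6434,-.0454,.239],.06); st()
s=snapshot("side")
arm.move_gripper(0,30); st("closed")
cv2.imwrite("pics/s2.png",np.hstack([crop(s,170,90,250,190,4),crop(snapshot("side"),170,90,250,190,4)]))
```

```text
[204.83777934 148.3228055 ] seen (205, 147.3)
 t3.7 [ 0.6435 -0.045   0.2598] F [ 0.7 -0.4 -0.7] op 0.501
 t4.2 [ 0.6433 -0.0454  0.2387] F [-0.  -0.  -0.5] op 0.497
closed t4.6 [ 0.6438 -0.0454  0.2395] F [ 0.3 -0.3  1.8] op 0.215
```

View pics/s2.png

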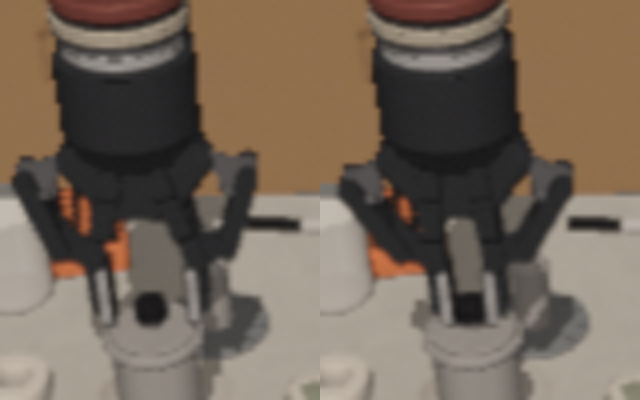

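```bash
cat >> h.py <<'E'
def lower(p,z0,z1,step=.001,f=2.5,v=.02):
    "go to z0, then step down to z1 until the upward force rises by f"
    p=list(p);arm.line_to(p+[z0],.15);arm.pause(.2);b=arm.read_ft_force()[2];z=z0
    while z>z1+1e-6:
        z=max(z-step,z1);arm.line_to(p+[z],v)
        if arm.read_ft_force()[2]-b>f:break
    st("lowered to %.4f base %.1f"%(z,b));return z
E
python3 - <<'E'
from h import *
arm.line_to([.6434,-.0454,.265],.05); st("lift")
arm.line_to([.6434,-.0454,.30],.15)
arm.line_to([.4585,-.0425,.22],.2); st()
arm.line_to([.4585,-.0425,.12],.15); arm.pause(.2)
cv2.imwrite("pics/s3.png",np.hstack([crop(snapshot("side"),230,120,330,250,3.9),crop(snapshot("top"),215,160,315,290,3.9)])); st()
E
```

```text
lift t5.3 [ 0.6433 -0.0453  0.265 ] F [-1.  -0.1  0.2] op 0.213
 t6.9 [ 0.4597 -0.0425  0.2202] F [ 1.1 -0.2 -0. ] op 0.215
 t8.0 [ 0.4588 -0.0424  0.1206] F [ 1.1  0.  -0.8] op 0.215
```

View pics/s3.png

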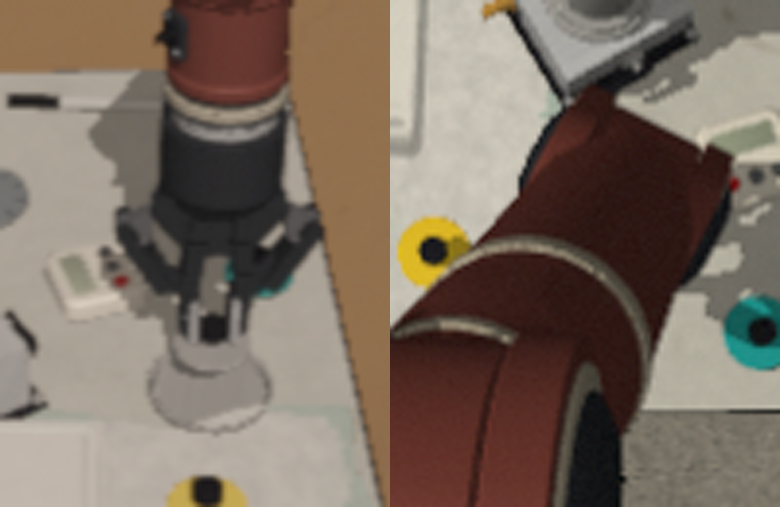

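The lid is held level at crop (210,345), above the dish at (211,390), and centred on it. Lowering now.

Run:
```python
from h import *
lower((.4585,-.0425),.095,.0865,f=2)
arm.move_gripper(.4); st("open")
arm.line_to([.4585,-.0425,.16],.1)
arm.line_to([.4585,-.0425,.27],.25); arm.move_gripper(1.)
p=(.6434,-.0454)
arm.line_to([*p,.27],.25); arm.pause(.2); st()
cv2.imwrite("pics/s4.png",crop(snapshot("side"),160,90,320,250,3.7))
```

```text
lowered to 0.0890 base -1.0 t10.0 [ 0.4586 -0.0425  0.0894] F [-0.4  0.3  5. ] op 0.214
open t10.3 [ 0.4585 -0.0425  0.0889] F [-0.4 -0.1  0.6] op 0.401
 t13.4 [ 0.6425 -0.0454  0.2704] F [ 0.5 -0.  -1. ] op 0.997
```

View pics/s4.png

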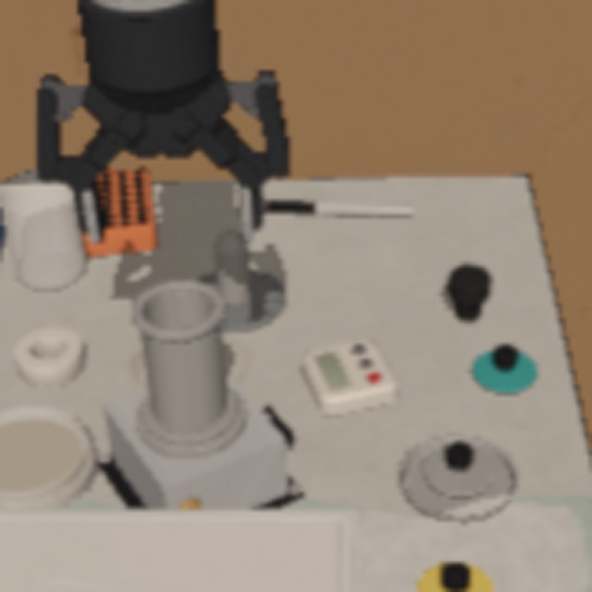

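Lid is in the dish at crop (459,470), upright. The funnel's open mouth is at crop (179,307). Taking the funnel next.

Run:
```python
from h import *
print(proj("side",(.6434,-.0454,.158)),"seen 208.4 173")
p=[.6434,-.0454]
arm.line_to(p+[.21],.15); st(); arm.line_to(p+[.18],.06); st()
arm.move_gripper(0,40); arm.pause(.2); st("closed")
arm.line_to(p+[.195],.04); st(); arm.line_to(p+[.245],.1); st()
arm.line_to([.6253,-.26,.245],.15); arm.pause(.3); st()
s=snapshot("side"); t=snapshot("top")
cv2.imwrite("pics/s5.png",np.hstack([crop(s,170,80,290,250,3),crop(t,230,70,400,240,3)]))
```

```text
[207.82718375 172.50954195] seen 208.4 173
 t14.0 [ 0.6437 -0.0456  0.2105] F [ 0.1 -1.5  0.4] op 1.001
 t14.7 [ 0.6435 -0.0455  0.1798] F [-0.4  0.   0.1] op 1.001
closed t15.2 [ 0.6438 -0.0455  0.1807] F [0.3 0.6 4.2] op 0.682
 t15.8 [ 0.6432 -0.0454  0.1949] F [ 0.9  0.1 -1.6] op 0.681
 t16.4 [ 0.643  -0.0452  0.2446] F [-0.1  0.3 -2.7] op 0.683
 t18.3 [ 0.6254 -0.2595  0.245 ] F [ 0.2 -0.1 -1.7] op 0.678
```

View pics/s5.png

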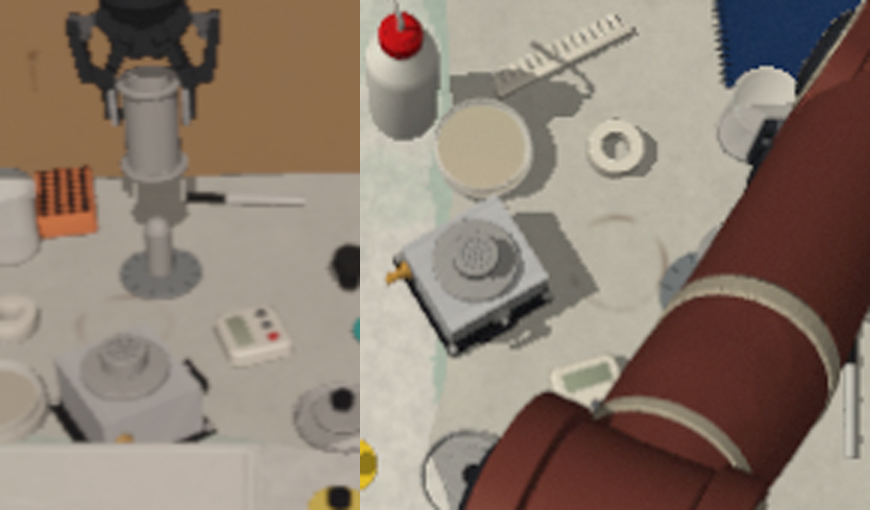

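Run:
```python
from h import *
print("foot side",onplane("side",(170+161/3,80+273/3),.005),"base sup top",onplane("top",(269.3,155),.086),"side",onplane("side",(170+124/3,80+343/3),.086))
x=[.6253,-.26]
arm.line_to(x+[.16],.08);st()
lower(x,.124,.1155,f=3)
cv2.imwrite("pics/s6.png",crop(snapshot("side"),170,80,290,200,4));
```

```text
foot side [ 0.62573852 -0.25859319  0.005     ] base sup top [ 0.64131319 -0.04686078  0.086     ] side [ 0.64169778 -0.05049086  0.086     ]
 t19.6 [ 0.6257 -0.2603  0.1608] F [ 0.1 -0.3 -1.7] op 0.682
lowered to 0.1180 base -1.4 t21.7 [ 0.6254 -0.2601  0.1188] F [-1.   0.3  2.5] op 0.678
```

View pics/s6.png

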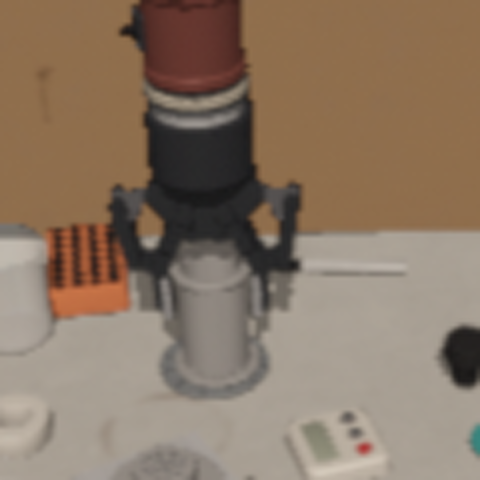

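Run:
```python
from h import *
x=[.6253,-.26]
arm.move_gripper(1.); st("open"); arm.line_to(x+[.16],.08); arm.line_to(x+[.25],.25)
p=[.6420,-.047]
arm.line_to(p+[.25],.25); arm.move_gripper(.7); arm.line_to(p+[.165],.2); arm.pause(.2); st()
z=lower(p,.155,.1435,step=.002,f=2)
s=snapshot("side")
cv2.imwrite("pics/s7.png",np.hstack([crop(s,160,110,260,240,4),crop(s,180,90,280,220,4)][:1]))
```

```text
open t22.1 [ 0.6254 -0.2601  0.1178] F [0.  0.1 0.2] op 1.003
 t25.5 [ 0.643  -0.0473  0.1669] F [ 0.2  0.1 -0.3] op 0.701
lowered to 0.1435 base -0.2 t27.4 [ 0.6419 -0.047   0.1434] F [-0.1 -0.5 -0.4] op 0.700
```

View pics/s7.png

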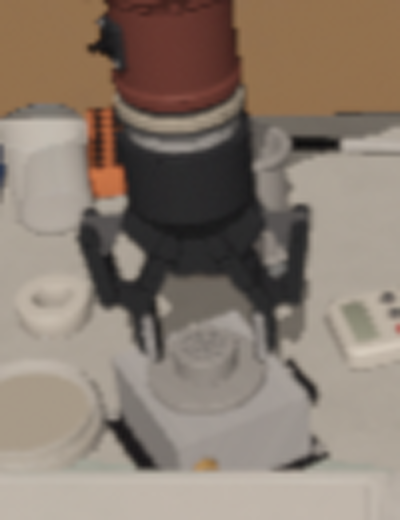

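Fingertips at crop (148,355) and (264,350) straddle the base's raised support at (206,345), just above the flange. The funnel stands on the post behind them. Closing.

Run:
```python
from h import *
p=[.6420,-.047]
arm.move_gripper(0,60); arm.pause(.2); st("closed")
arm.line_to(p+[.155],.04); arm.pause(.2); st("lift"); arm.line_to(p+[.21],.1); arm.line_to(p+[.28],.2); st()
arm.line_to([.43,.176,.28],.2); arm.pause(.3); st()
s=snapshot("side");t=snapshot("top")
cv2.imwrite("pics/s8full.png",t)
cv2.imwrite("pics/s8.png",crop(s,230,100,360,330,2.6))
```

```text
closed t28.0 [ 0.6429 -0.0471  0.1444] F [ 0.4 -0.3  5.3] op 0.439
lift t28.6 [ 0.6416 -0.047   0.1546] F [-1.3  0.1 -2. ] op 0.438
 t29.9 [ 0.6413 -0.0468  0.2788] F [-0.8  0.7 -3.6] op 0.437
 t31.8 [0.4302 0.1756 0.28  ] F [-0.9  0.8 -2.3] op 0.434
```

View pics/s8.png

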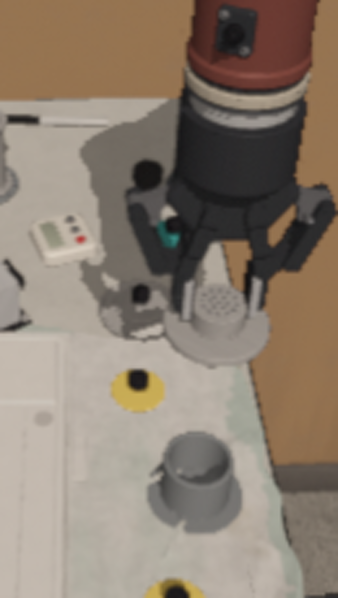

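Run:
```python
from h import *
print(proj("side",(.43,.176,.05)),"seen",(230+198/2.6,100+461/2.6))
x=[.43,.176]
arm.line_to(x+[.185],.12); arm.pause(.3); st()
s=snapshot("side")
cv2.imwrite("pics/s9.png",crop(s,260,180,350,310,4.5))
```

```text
[305.59174483 274.39820218] seen (306.15384615384613, 277.30769230769226)
 t33.2 [0.4302 0.1761 0.1855] F [-0.7  0.2 -2.1] op 0.437
```

View pics/s9.png

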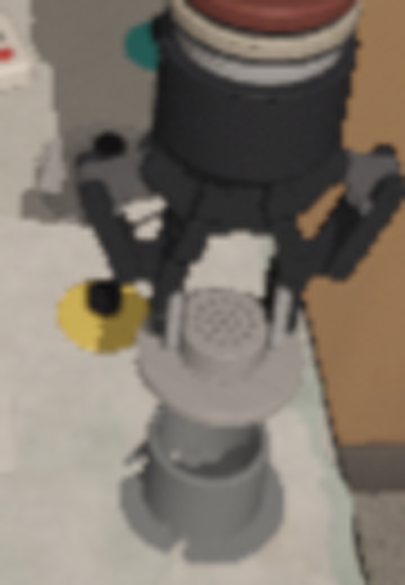

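Run:
```python
from h import *
for z in(.005,.05,.1055,.127): print(z,[np.round((proj("side",(.43+d,.176,z))-[260,180])*4.5,0).tolist() for d in(-.038,0,.038)])
c=lambda u,v:(260+u/4.5,180+v/4.5)
print("rim",onplane("side",c(209,440),.05),"flange",onplane("side",c(218.5,360),.1055), "sup", onplane("side",c(227,318),.127-.003))
```

```text
0.005 [[276.0, 480.0], [198.0, 482.0], [120.0, 484.0]]
0.05 [[286.0, 423.0], [205.0, 425.0], [124.0, 427.0]]
0.1055 [[300.0, 345.0], [215.0, 347.0], [130.0, 349.0]]
0.127 [[305.0, 313.0], [219.0, 315.0], [133.0, 317.0]]
rim [0.42930182 0.18475674 0.05      ] flange [0.42937989 0.1832898  0.1055    ] sup [0.42611655 0.1750934  0.124     ]
```

Run:
```python
from h import *
x=[.43,.177]
arm.line_to(x+[.16],.06); st()
lower(x,.140,.1305,f=3)
s=snapshot("side")
cv2.imwrite("pics/s10.png",crop(s,260,180,350,310,4.5))
```

```text
t33.8 [0.43   0.1769 0.1596] F [ 0.9  0.1 -2.8] op 0.438
lowered to 0.1340 base -2.0 t35.8 [0.4301 0.177  0.1344] F [-1.2 -0.8  3.4] op 0.435
```

View pics/s10.png

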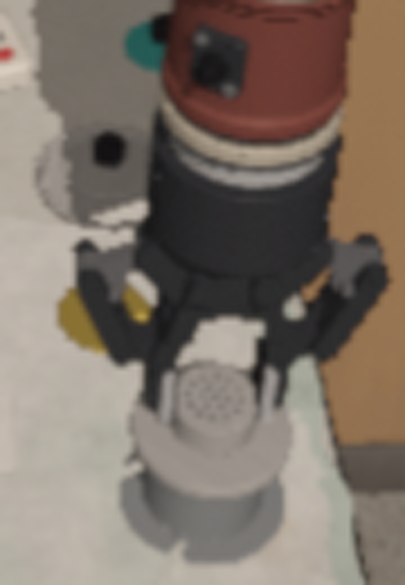

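Run:
```python
from h import *
x=[.43,.177]
arm.move_gripper(.75); st("open"); arm.line_to(x+[.18],.08); arm.line_to(x+[.26],.2)
arm.line_to([.48,-.02,.26],.25); arm.line_to([.435,-.239,.20],.25); arm.pause(.2); st()
print(np.round(arm.read_joint_positions(),2))
s=snapshot("side");t=snapshot("top")
cv2.imwrite("pics/t11.png",t);cv2.imwrite("pics/s11.png",s)
cv2.imwrite("pics/m11.png",np.hstack([crop(s,170,60,340,330,2.2),crop(t,160,120,340,267,2.2) if 0 else cv2.resize(t[100:270,160:370],(420,594))]))
```

```text
open t36.2 [0.4301 0.177  0.1339] F [ 0.1  1.1 -0.3] op 0.750
 t39.7 [ 0.4356 -0.2376  0.2002] F [-0.  -0.5 -0.7] op 0.752
[ 0.19  0.55  0.39  1.99 -0.33  0.66  0.8 ]
```

View pics/m11.png

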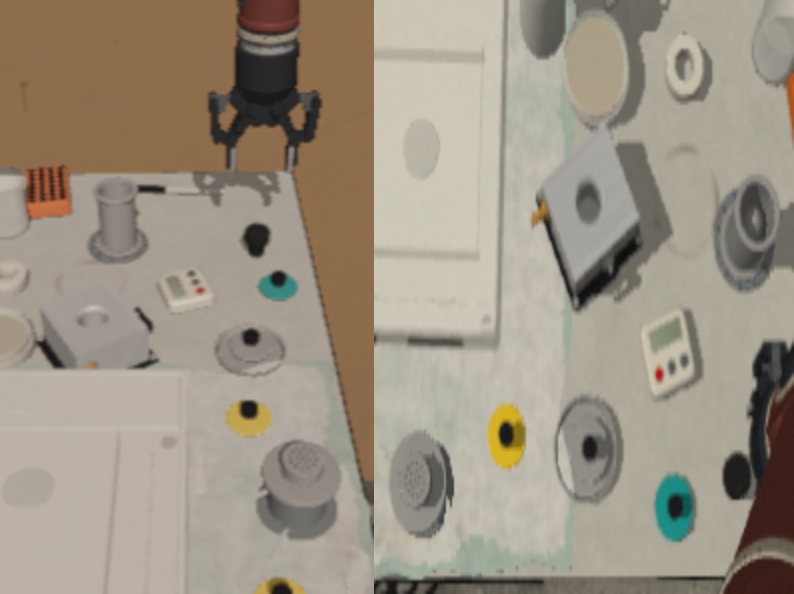

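Lid, funnel and base all stand upright in their places, and the port is bare at about top (267,157). Next I'll measure the port in both views and grip the stopper.

Run:
```python
from h import *
t=cv2.imread("pics/t11.png");s=cv2.imread("pics/s11.png")
for n,img,(x0,y0,x1,y1) in(("top",t,(256,147,279,169)),("side",s,(200,196,225,212))):
    g=cv2.cvtColor(img,cv2.COLOR_BGR2GRAY)[y0:y1,x0:x1]
    print(n);print(g[::1, ::1])
    k=cv2.resize(g,None,fx=6,fy=6,interpolation=cv2.INTER_CUBIC)
    m=(k<(int(np.percentile(k,5))+int(np.percentile(k,60)))/2).astype(np.uint8)
    c=max(cv2.findContours(m,0,2)[0],key=cv2.contourArea);e=cv2.fitEllipse(c)
    uv=np.array(e[0])/6+[x0-.42,y0-.42];print(uv,np.array(e[1])/6,onplane(n,uv,.06))
x=[.435,-.239]
arm.line_to(x+[.13],.15); st(); arm.line_to(x+[.0965],.06); st()
cv2.imwrite("pics/s12.png",crop(snapshot("side"),240,80,340,210,4))
```

```text
top
[[159 161 163 166 164 166 165 163 164 164 165 163 162 163 163 165 165 165
  165 165 166 163 165]
 [164 165 165 164 164 165 163 164 164 162 163 163 164 163 165 165 163 165
  164 163 165 166 166]
 [165 165 165 164 163 163 164 163 164 162 163 163 162 165 165 165 164 163
  164 164 165 166 167]
 [164 163 163 163 163 162 162 162 161 153 150 150 152 159 163 164 163 164
  165 164 164 166 166]
 [163 164 163 165 163 161 159 150 143 134 129 131 138 145 156 161 164 165
  165 166 166 166 166]
 [163 163 163 162 162 160 144 122 114 111 108 103 109 122 142 156 165 167
  166 167 164 166 165]
 [162 161 161 163 161 147 117 100  95  81  70  71  71  87 112 138 160 169
  166 165 164 164 164]
 [162 162 162 163 157 134  99  81  69  69  70  69  70  75  89 112 137 164
  169 164 163 164 162]
 [161 164 164 163 157 118  88  71  68  70  70  71  69  70  75  98 121 151
  171 164 162 162 162]
 [163 164 165 164 151 101  77  69  72  79  87  87  84  80  71  84 121 144
  170 167 162 163 163]
 [164 164 164 161 150  87  78  78  90  96 103 103 102  95  86  84 106 136
  169 166 162 164 166]
 [162 162 162 163 151  96  85
[... 2328 characters left out ...]
 141 149 152 153 153 152 148 146 148
  151 152 153 154 154 154 154]
 [156 155 155 154 155 152 147 140 140 145 150 152 153 153 152 152 152 153
  153 153 153 153 154 154 154]
 [156 155 154 154 154 154 153 152 153 154 154 153 154 154 154 155 154 154
  154 153 153 153 153 154 154]
 [155 155 155 154 155 154 154 154 154 154 155 155 154 154 154 154 155 155
  154 154 153 153 153 154 154]
 [154 155 155 155 155 155 154 154 154 155 155 154 154 154 154 155 155 155
  154 154 154 153 153 154 154]]
[207.21405863 205.28262464] [5.82189814 6.27004941] [ 0.65353024 -0.03871047  0.06      ]
 t40.4 [ 0.4352 -0.2393  0.1303] F [ 0.4 -0.7 -0.2] op 0.750
 t41.1 [ 0.435  -0.2391  0.0964] F [ 0.4  0.2 -0.8] op 0.752
```

Run:
```python
from h import *
x=[.435,-.239]
arm.move_gripper(0,50); arm.pause(.2); st("closed")
arm.line_to(x+[.115],.05); st(); arm.line_to(x+[.22],.2)
arm.line_to([.6425,-.044,.22],.2); arm.pause(.3); st()
s=snapshot("side");t=snapshot("top");cv2.imwrite("pics/s13.png",s);cv2.imwrite("pics/t13.png",t)
# stopper silhouette below the fingers, side view
a=proj("side",(.6425,-.044,.22-.0965+.011)).astype(int);print("expected plug mid",a)
g=s[a[1]-14:a[1]+12,a[0]-12:a[0]+13].max(2)
print(g)
```

```text
closed t41.8 [ 0.4352 -0.2392  0.0971] F [-0.5 -0.4  6. ] op 0.396
 t42.3 [ 0.4351 -0.2389  0.1152] F [-0.4 -0.3 -0.4] op 0.396
 t44.9 [ 0.6423 -0.0444  0.2202] F [-0.4  0.2 -1.5] op 0.401
expected plug mid [209 180]
[[111 144 123  59  58  92 108 108 108 105 101 102 102 101  97  84  71  69
  102 136 130  87  47  41  63]
 [110 144 127  72  54  87 103 102  99  86  72  70  71  71  66  59  61  69
  101 134 131  91  50  42  60]
 [ 98 135 130  83  54  80  87  72  63  48  42  40  41  41  41  41  48  63
   92 128 131  91  49  42  53]
 [ 93 132 130  85  44  55  58  44  40  36  35  36  36  36  36  36  37  45
   83 126 133  96  52  43  55]
 [ 83 125 132  90  39  34  38  36  36  36  36  36  37  35  36  37  37  43
   78 125 139 108  57  48  64]
 [ 77 124 139 108  48  34  36  37  37  37  36  37  36  37  38  36  37  40
   68 121 141 113  60  50  68]
 [ 67 119 145 120  54  36  36  37  36  37  36  37  37  37  37  37  37  39
   63 119 146 120  60  46  69]
 [ 59 116 146 123  58  35  36  37  37  36  37  37  37  38  37  37  36  36
   54 116 146 122  62  49  70]
 [ 66 116 147 125  66  35  36  37  38  36  
[... 1147 characters left out ...]
93  62  41  35  34  33  34  42  61  89
  105 108 109 108 108 108 108]
 [158 163 168 169 168 166 148 114 100  83  67  55  48  50  56  74  92 105
  108 108 109 111 111 108 108]
 [159 165 169 169 169 168 154 125 111 106 101  90  83  84  94 104 107 108
  109 111 121 131 125 111 110]
 [160 165 169 169 170 170 167 152 126 113 111 110 108 108 108 109 108 107
  109 121 147 160 147 122 115]
 [160 165 169 170 170 170 170 167 152 133 130 122 112 109 109 108 107 107
  112 139 162 166 160 144 134]
 [160 165 168 169 169 169 169 169 168 165 164 150 124 111 108 107 108 116
  126 145 163 166 165 165 166]
 [160 165 167 168 168 168 168 168 168 167 167 164 149 129 119 119 127 144
  157 160 162 165 166 166 167]]
```

Run:
```python
from h import *
p=lambda dy,z,dx=0:proj("side",(.6423+dx,-.0444+dy,z))
print("bottom front",p(.011,.1231),"seen 209.5 186.6; head back",p(-.018,.1631),"seen -,167"); print(p(.013,.1231),p(-.016,.1631))
print("port pred (.6425,-.044)",proj("side",(.6425,-.044,.06)),"seen ~211.7 203.2", proj("top",(.6425,-.044,.06)),"seen 267.2,157.0")
print(onplane("side",(211.7,203.2),.06),onplane("top",(267.2,157.),.06))
```

```text
bottom front [209.2310713  187.11221215] seen 209.5 186.6; head back [208.65556846 166.56654616] seen -,167
[209.16710587 187.63405693] [208.59017166 167.05425546]
port pred (.6425,-.044) [211.72275766 203.80860471] seen ~211.7 203.2 [267.7912207  157.26005156] seen 267.2,157.0
[ 0.64272575 -0.04634662  0.06      ] [ 0.64321724 -0.04243386  0.06      ]
```

Run:
```python
from h import *
p=np.array([.6427,-.0444]);arm.line_to([*p,.165],.1);arm.pause(.3);b=np.array(arm.read_ft_force());z=.161
while z>.131:
    arm.line_to([*p,z],.04);arm.pause(.05)
    f=np.array(arm.read_ft_force())-b
    if z<.150 or f[2]>3: print("%.4f"%z,np.round(f,1),np.round(arm.read_tool_pos(),4))
    if f[2]>(14 if z<.138 else 9): break
    if np.hypot(*f[:2])>3: p=p+.0006*f[:2]/np.hypot(*f[:2])
    z-=.001
st()
```

```text
0.1490 [ 0.6 -0.2  0.2] [ 0.6427 -0.0444  0.149 ]
0.1480 [-0.4  0.1  0.6] [ 0.6427 -0.0444  0.148 ]
0.1470 [-0.3 -0.2  0.8] [ 0.6427 -0.0444  0.147 ]
0.1460 [ 0.5 -0.6  0. ] [ 0.6427 -0.0444  0.146 ]
0.1450 [-0.4 -0.7  0.3] [ 0.6427 -0.0444  0.1449]
0.1440 [ 0.5 -0.8 -0.4] [ 0.6427 -0.0444  0.1439]
0.1430 [ 0.9 -0.6  0.5] [ 0.6427 -0.0444  0.143 ]
0.1420 [ 0.8 -0.8  0.6] [ 0.6427 -0.0444  0.1419]
0.1410 [ 0.  -0.1  0.2] [ 0.6427 -0.0444  0.1409]
0.1400 [0.3 0.  1. ] [ 0.6427 -0.0444  0.14  ]
0.1390 [ 0.3 -0.8 -0.1] [ 0.6427 -0.0444  0.139 ]
0.1380 [ 0.3 -0.3 -0.5] [ 0.6427 -0.0444  0.138 ]
0.1370 [ 0.5 -0.6  0.7] [ 0.6427 -0.0443  0.137 ]
0.1360 [ 0.1 -0.3  0.7] [ 0.6427 -0.0444  0.136 ]
0.1350 [-0.1 -0.6  1.3] [ 0.6429 -0.0445  0.1353]
0.1340 [-1.7 -0.7  6.4] [ 0.6429 -0.0445  0.1351]
0.1330 [-1.8 -0.6 10.9] [ 0.6429 -0.0446  0.1351]
0.1320 [-4.4  1.4 15.3] [ 0.6429 -0.0446  0.135 ]
 t55.0 [ 0.6429 -0.0446  0.135 ] F [-4.6  1.7 14.4] op 0.395
```

Contact came at exactly the expected seated height (0.135). I'll release, retreat and check numerically.

Run:
```python
from h import *
p=[.6429,-.0446]
arm.line_to(p+[.135],.02); arm.move_gripper(.75); st("open"); arm.line_to(p+[.17],.06); arm.line_to(p+[.28],.2)
arm.line_to([.45,-.3,.30],.25); arm.pause(.5); st()
s=snapshot("side");t=snapshot("top");cv2.imwrite("pics/s14.png",s);cv2.imwrite("pics/t14.png",t)
def blob(img,u,r,th=50):
    x0,y0=int(u[0])-r,int(u[1])-r;m=(img[y0:y0+2*r,x0:x0+2*r].max(2)<th).astype(np.uint8)
    n,l,stt,c=cv2.connectedComponentsWithStats(m);i=1+np.argmax(stt[1:,4]);return c[i]+[x0,y0],stt[i,2:]
for name,X,r in(("stopper",(.643,-.0446,.069),12),("knob",(.4585,-.0425,.0235),9)):
    a,sa=blob(t,proj("top",X),r);b,sb=blob(s,proj("side",X),r);print(name,X,a,sa,b,sb,*two(a,b))
# change against the earlier pictures, away from the arm and the manifold
for n,i0,i1 in(("side",cv2.imread("pics/s11.png"),s),("top",cv2.imread("pics/t11.png"),t)):
    for nm,X in dict(timer=(.54,-.14,.01),funnel=(.6253,-.26,.06),base=(.43,.177,.05),lid=(.4585,-.0425,.02),petriA=(.74,-.05,.01),petriB=(.63,-.17,.01)).items():
        u,v=proj(n,X).astype(int);d=cv2.absdiff(i0,i1)[v-14:v+14,u-14:u+14];print(n,nm,(u,v),"mean diff %.1f"%d.mean())
```

```text
open t55.6 [ 0.6428 -0.0446  0.1347] F [ 0.6 -0.2 -0.6] op 0.752
 t59.0 [ 0.4501 -0.2999  0.3   ] F [ 0.  -0.1  1.1] op 0.753
stopper (0.643, -0.0446, 0.069) [267.81884058 156.1884058 ] [ 13  13 138] [211.44444444 201.27777778] [ 12  12 126] [ 0.64266819 -0.04368975  0.06890518] 0.0005270140369375259
knob (0.4585, -0.0425, 0.0235) [267.5483871  227.58064516] [ 6  6 31] [283.5483871  212.58064516] [ 6  6 31] [ 0.45857419 -0.04295751  0.02537858] 0.0004915881602568328
side timer (np.int64(251), np.int64(193)) mean diff 1.6
side funnel (np.int64(222), np.int64(155)) mean diff 1.5
side base (np.int64(305), np.int64(274)) mean diff 1.5
side lid (np.int64(283), np.int64(214)) mean diff 1.5
side petriA (np.int64(176), np.int64(217)) mean diff 1.6
side petriB (np.int64(220), np.int64(187)) mean diff 13.1
top timer (np.int64(302), np.int64(198)) mean diff 8.8
top funnel (np.int64(348), np.int64(163)) mean diff 6.1
top base (np.int64(183), np.int64(237)) mean diff 7.3
top lid (np.int64(267), np.int64(227)) mean diff 7.2
top petriA (np.int64(268), np.int64(128)) mean diff 8.5
top petriB (np.int64(312), np.int64(166)) mean diff 8.3
```

Run:
```python
from h import *
t0,t1=cv2.imread("pics/t11.png"),cv2.imread("pics/t14.png")
for nm,(u,v) in dict(timer=(305,201),petriA=(271,120),petriB=(318,160),lid=(267,228),base=(184,238),funnel=(346,165),blank=(300,140)).items():
    a,b=[cv2.cvtColor(i,6)[v-18:v+18,u-18:u+18].astype(np.float32) for i in(t0,t1)]
    print(nm,"shift",np.round(cv2.phaseCorrelate(a,b,cv2.createHanningWindow((36,36),5)),2).tolist() if 0 else [np.round(x,2) for x in cv2.phaseCorrelate(a,b)],"mean",a.mean().round(1),b.mean().round(1),"std resid %.1f"%(b-a).std())
```

```text
timer shift [array([-0.05, -0.04]), np.float64(1.02)] mean 161.5 152.8 std resid 1.6
petriA shift [array([0.  , 0.01]), np.float64(1.0)] mean 149.8 141.5 std resid 1.6
petriB shift [array([-0.01,  0.  ]), np.float64(1.01)] mean 155.5 147.1 std resid 1.5
lid shift [array([-0.03,  0.02]), np.float64(0.97)] mean 142.0 134.2 std resid 2.0
base shift [array([ 0.01, -0.02]), np.float64(1.0)] mean 147.0 139.0 std resid 2.1
funnel shift [array([-0.01,  0.03]), np.float64(1.0)] mean 121.8 115.0 std resid 2.1
blank shift [array([-0.02, -0.  ]), np.float64(0.99)] mean 148.1 140.0 std resid 1.7
```

Only the exposure changed between the pictures; nothing has shifted. Handing in.

```bash
python3 -c "
from station import ticket,arm
print(arm.read_time(),ticket.finish_job())"
```

```text
the job is handed in; nothing more can be done
59.1167 None
```

The stack is apart and the port is closed, and I handed the job in at 59.1 s. The lid is in the steel dish, the funnel over the post, the filter base in the ring stand, and the stopper is pushed into the port.

**Last checks**
- **Set-downs:** each piece met its support within about 1 mm of the height expected for it. In the last picture I could view, taken before the stopper was moved, all three stood upright.
- **Stopper:** it met the block at the expected seated height. I pressed it down with about 15 N, and after release both views put its head at (0.643, −0.044, 0.069), where a seated stopper should be.
- **Nothing disturbed afterwards:** from just before the stopper grasp to the end, the lid, funnel, base, timer and both petri dishes moved less than 0.1 px in the top camera. I made no such comparison with the starting picture.
- **Arm:** it was raised clear and touching nothing when I handed in.

**What failed or disagreed**
- I used up the viewing limit before the stopper grasp, so the stopper's insertion and the final state were checked only by numbers.
- My first automatic fit of the port in the side view was about 11 mm off, because of the lighting on the chamfer. I read the hole's edges from the pixel values instead, and the two views then agreed within 4 mm.
- The first comparison of the top pictures showed a large difference, but it was only a change in exposure.

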